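Check two hydraulic hand brakes and hold the soft one in for bleeding

TASK

Two trolley hand brakes are on the bench to be checked: with the backs of the shut fingers, press first the left one's lever in towards its bar until it goes firm, let it spring back out, then press in the right one's. A sound lever goes firm well short of the bar, while the soft one with air in it only stops when it comes right up against its bar. Finish holding the soft lever in against its bar, so that I can open its bleed screw, with the other lever out; press firmly but do not pinch or force anything, do not touch the bars, and leave the things lying about where they are.

Things in the scene. Friction and masses are not known exactly. Their poses are not given: they have to be found in the camera images.
- brake_1: hand brake 1 of two alike, on a fixed bench stand; base plate 120 (x) x 210 (y) x 8 mm; origin under the plate's centre, z up. In this frame, mm: grey pillar at y -100 to -72, top z 126; cylinder block with fluid pot at y -60 to -5, top z 135; lever hinged there on an upright pin at x -16, y -45, reaching along +y on the bar's -x side. Press it along +x. In front of it and below it is free
- brake_2: hand brake 2 of two alike, on a fixed bench stand; base plate 120 (x) x 210 (y) x 8 mm; origin under the plate's centre, z up. In this frame, mm: grey pillar at y -100 to -72, top z 126; cylinder block with fluid pot at y -60 to -5, top z 135; lever hinged there on an upright pin at x -16, y -45, reaching along +y on the bar's -x side. Press it along +x. In front of it and below it is free
- bar_1: push bar of brake 1, fixed to its stand: origin on its axis, 22 mm to +x of the stand's origin and 100 mm above the table; y along the bar. Black rubber grip 31 mm thick (flanges 37) from y -10 to 108 mm. The fingers must not touch it. Between and behind the two brakes stand full grey crates, up to 215 mm high
- bar_2: push bar of brake 2, fixed to its stand: origin on its axis, 22 mm to +x of the stand's origin and 100 mm above the table; y along the bar. Black rubber grip 31 mm thick (flanges 37) from y -10 to 108 mm. The fingers must not touch it. Between and behind the two brakes stand full grey crates, up to 215 mm high
- lever_1_press (a point): where to press lever 1: on its front face (away from the bar), mid height, 104 mm from the hinge pin, 24 mm short of the ball end; moves with the lever. The lever is a bright metal blade, 10 mm thick, 15 mm tall (z 92 to 108 mm). At rest this point is 74 mm in front of the bar's axis, z 100 mm
- lever_2_press (a point): where to press lever 2: on its front face (away from the bar), mid height, 104 mm from the hinge pin, 24 mm short of the ball end; moves with the lever. The lever is a bright metal blade, 10 mm thick, 15 mm tall (z 92 to 108 mm). At rest this point is 74 mm in front of the bar's axis, z 100 mm
- lever_1 (a joint): lever 1, rad: 0 fully out, grows as it is pressed in. A light spring (1.3 to 2.6 N at the pressing point) brings it out. A sound one goes firm between 0.14 and 0.28, 16 to 34 mm short of the bar; the soft one gives only the light spring until its ball end meets the rubber grip at about 0.41. Firm, 8 to 15 N is a good pressure
- lever_2 (a joint): lever 2, rad: 0 fully out, grows as it is pressed in. A light spring (1.3 to 2.6 N at the pressing point) brings it out. A sound one goes firm between 0.14 and 0.28, 16 to 34 mm short of the bar; the soft one gives only the light spring until its ball end meets the rubber grip at about 0.41. Firm, 8 to 15 N is a good pressure
- tube_4: loose tapered orange tube with cap, 20 x 98 x 20 mm, lying on the table; origin at the centre of its underside
- pen_1: loose blue and white marker pen, 17 x 135 x 16 mm, lying on the table; origin at the centre of its underside
- label_roll: loose roll of white labels, 68 mm across, 32 mm high, standing flat on the table; origin at the centre of its underside

How it is judged:
On the way, in this order (a step that is already met when the one before it is completed fails the run):
1. the left brake's lever is pressed in until it is firm (((world y of brake_1 above 0 m and (contact force between the fingers and brake_1 above 5 N and value of joint lever_1 above 0.12 rad and velocity of joint lever_1 between -0.06 and 0.06 rad/s)) or (world y of brake_2 above 0 m and (contact force between the fingers and brake_2 above 5 N and value of joint lever_2 above 0.35 rad and velocity of joint lever_2 between -0.06 and 0.06 rad/s)))), for 0.2 s.
2. the left lever has sprung back out (((world y of brake_1 above 0 m and value of joint lever_1 below 0.05 rad) or (world y of brake_2 above 0 m and value of joint lever_2 below 0.05 rad))), for 0.1 s.
3. the right brake's lever is pressed in until it is firm (((world y of brake_1 below 0 m and (contact force between the fingers and brake_1 above 5 N and value of joint lever_1 above 0.12 rad and velocity of joint lever_1 between -0.06 and 0.06 rad/s)) or (world y of brake_2 below 0 m and (contact force between the fingers and brake_2 above 5 N and value of joint lever_2 above 0.35 rad and velocity of joint lever_2 between -0.06 and 0.06 rad/s)))), for 0.2 s.
At the end, for the whole second after the job is handed in: the soft lever (the one that meets its bar) is held in against its bar, past 0.35 rad, by the fingers with more than 4 N; the sound lever is out again (under 0.05 rad); tube, pen and label roll are within 20 mm of where they were (value of joint lever_2 above 0.35 rad and contact force between the fingers and brake_2 above 4 N and value of joint lever_1 below 0.05 rad and distance of each of tube_4, pen_1, label_roll from where it was at the start of the episode below 0.02 m); the arm keeps its last pose, push and grip.
It fails at once if a bar is touched or squeezed with the fingers (over 3 N) (contact force between the fingers and bar_1 above 3 N or contact force between the fingers and bar_2 above 3 N).
It fails at once if a lever is pinched or a brake is forced (over 35 N) (contact force between the fingers and brake_1 above 35 N or contact force between the fingers and brake_2 above 35 N).
It fails at once if a bystander is pushed away or picked up (distance of any of tube_4, pen_1, label_roll from where it was at the start of the episode above 0.03 m).
It also fails if it takes over 67 s, if anything falls off the work surface, if the arm or the gripper's body presses on something with over 40 N, if the wrist force passes 120 N, or if a joint passes its speed limit or range.

ROBOT

A 6-joint arm with a two-finger parallel gripper is mounted at the origin on a cart in front of the work surface, level with it; the furniture and walls round the work are solid. World frame = base frame: x ahead of the robot, y to its left, z up, the work surface at z = 0. Lengths are in m, angles in rad, forces in N, time in s.
With the tool pointing down it reaches from about 0.325 to 1 m from the base axis. Payload 5.1 kg.
Tool frame: the origin (TCP) lies midway between the tips of the shut fingers; the grasp point (between the pads) lies 19 mm behind it; z points along the fingers, x is the direction in which the jaws open and shut, and the axes are right-handed (so a half turn about z gives the same grasp; the last joint's range is limited). The gripper opens to 85 mm and grips with 20 to 120 N. Pads are 22 mm wide; open, the fingers measure 114 mm over their backs; the gripper's body (76 mm by 85 mm) begins 54 mm behind the grasp point. The pads swing forward as they close: fully open they stand 13 mm farther back than shut.
Start: joints at [1.201, 0.124, 1.65, -0, 1.367, -0.083], TCP at [0.184, 0.623, 0.231] pointing down, gripper open.
Joint ranges: [-2.61, 2.61], [-1.02, 2.33], [0.03, 2.71], [-1.35, 4.49], [0.32, 2.68], [-2.91, 2.91]. Speed limits (rad/s): [2.57, 2.57, 3.14, 3.14, 3.14, 3.14].

INTERFACE

Orientations are given as a unit quaternion [w, x, y, z].
In Python, from rig import manip gives the robot as it stands.
- The arm moves only by the tool move_arm, never from a script. Its argument "deltas" is a list of rows, each a list of 7 numbers: the finger opening in m, from 0 to 0.0854, then the shift along the world's x, y, z in m, then the turn, a rotation vector about the world's x, y, z in rad. In form: [[claw, tx, ty, tz, wx, wy, wz], ...]. A call has 1 to 20 rows; each row is the pose to reach, as a shift and turn from the pose measured when the call began; what a row does not reach only later rows make up. A row lasts 1/8 s, in which the tool goes at most 62.5 mm and 10.7 degrees, less where a joint would pass 70% of its speed; a pose out of reach is approached as far as the arm can. A call with a gripper value outside its range is refused whole. The fingers move at their own pace and stop on an object; the grip force is fixed at half the most. Time passes only in rows, so rows that repeat a pose let the fingers close. It gives the time, the measured TCP pose, the force and the opening at its end, in the units of the state.
- manip.sense(): the state, without advancing time (a new reading comes with each control period).
- manip.read_camera(name): name is "side" or "top"; returns the picture (400x640x3 uint8, blue, green, red); there is no depth.
- manip.camera_params(name): a dict with "K" (3x3 intrinsics, pixels), "extrinsics" (4x4, takes a point from camera to world coordinates). Camera axes: x right, y up, looking along -z (the intrinsics and any distortion apply to the point x, -y, -z); pixel columns grow to the right and rows downward; lengths in m; the calibration is good to about 2 mm. A picture is of the moment at which its call begins. camera_params takes no time and is no camera call.
- manip.hand_in(): hands the job in, once; it reports no verdict.
The state is a dict: "time_s": time; "qpos": joint angles; "qd": joint speeds; "joint_efforts": joint torques, N m; "position": TCP position; "ee_rot": TCP orientation; "wrist_force": force on the tool from outside, world axes, zero at the start; "wrist_torque": the same for the moment, N m; "grip_width": opening from 0.0 (shut) to 1.0 (fully open).
Only numpy, scipy, OpenCV 4.12 (cv2) and the standard library are available. Lean on these libraries where they do the work, as an engineer would, in place of code of your own. Each camera call takes 0.05 s, during which the arm holds its last target.

## Working session

There is one attempt and no reset: what is moved stays moved. The work goes in short steps, Python scripts to look and compute and a tool call to move; the robot and the scene stay as the last step left them, time stands still between calls to the robot, and variables do not carry over. Pictures are saved under pics/ and viewed, and the job is handed in when it is done.

Besides the shell and the picture viewer there is one more tool, called after ">>>" as name([rows], argument=value, ...), one row to a line, values as JSON. move_arm: Moves the arm, as the interface text tells. Its arguments: {"type":"object","properties":{"deltas":{"type":"array","items":{"type":"array","items":{"type":"number"}}}},"required":["deltas"]}

```bash
mkdir -p pics; ls; python3 - <<'E'
from rig import manip
import cv2, numpy as np
np.set_printoptions(precision=4,suppress=True)
print(manip.sense())
for n in("side","top"):
    p=manip.camera_params(n); print(n,p["K"],p["extrinsics"],[k for k in p])
    cv2.imwrite(f"pics/{n}0.png",manip.read_camera(n))
E
```

```text
pics
{'time_s': 0.0, 'qpos': array([ 1.2014,  0.1245,  1.6517, -0.    ,  1.3675, -0.0826]), 'qd': array([-0.0001,  0.0002,  0.0011,  0.0007,  0.    , -0.0004]), 'joint_efforts': array([  0.002 , -42.3624, -36.545 ,   0.    ,   0.0071,   0.    ]), 'position': array([0.1837, 0.6229, 0.23  ]), 'ee_rot': array([ 0.0006,  0.8009,  0.5988, -0.0009]), 'wrist_force': array([-0.4957, -0.3625, -0.8981]), 'wrist_torque': array([-0.0152,  0.0576, -0.0154]), 'grip_width': 1.0000416222142108}
side [[374.2342   0.     319.8297]
 [  0.     374.2342 192.2867]
 [  0.       0.       1.    ]] [[ 0.9679  0.0949 -0.2325  0.1685]
 [-0.2511  0.3486 -0.903  -1.0904]
 [-0.0047  0.9325  0.3612  0.5166]
 [ 0.      0.      0.      1.    ]] ['K', 'extrinsics']
top [[372.6254   0.     318.1063]
 [  0.     372.6254 197.5317]
 [  0.       0.       1.    ]] [[ 0.0284  0.9978 -0.0597  0.4216]
 [-0.9995  0.0275 -0.0159 -0.0362]
 [-0.0142  0.0601  0.9981  1.0761]
 [ 0.      0.      0.      1.    ]] ['K', 'extrinsics']
```

View pics/side0.png

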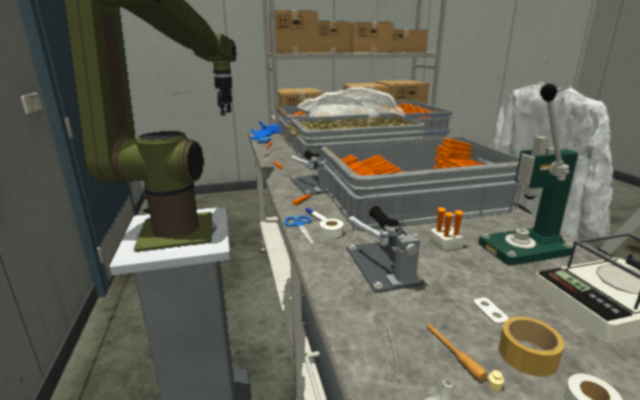

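View pics/top0.png

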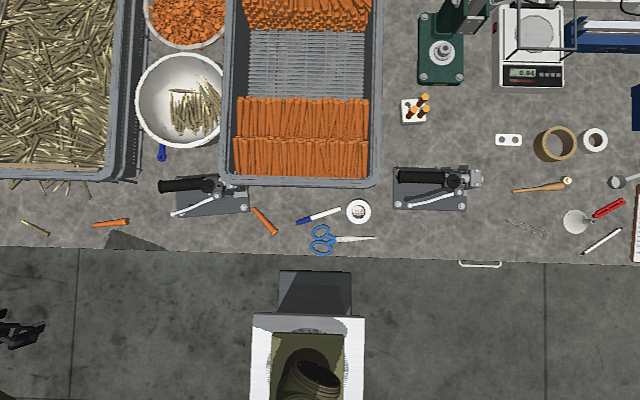

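The top view shows the left brake (+y) near pixel (200,190) and the right one near (430,185). The loose things lie between them, around (265,220) to (360,210), and the open gripper is at the far left, near (20,330). I'll enlarge both brakes.

```bash
python3 - <<'E'
import cv2, numpy as np
t=cv2.imread("pics/top0.png")
a=cv2.resize(t[150:230,150:290],None,fx=5.6,fy=5.6,interpolation=cv2.INTER_CUBIC)
cv2.imwrite("pics/zl.png",a)
a=cv2.resize(t[150:230,370:510],None,fx=5.6,fy=5.6,interpolation=cv2.INTER_CUBIC)
cv2.imwrite("pics/zr.png",a)
s=cv2.imread("pics/side0.png")
a=cv2.resize(s[120:300,250:480],None,fx=3.3,fy=3.3,interpolation=cv2.INTER_CUBIC)
cv2.imwrite("pics/zs.png",a)
E
```

```text
(no output)
```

View pics/zl.png

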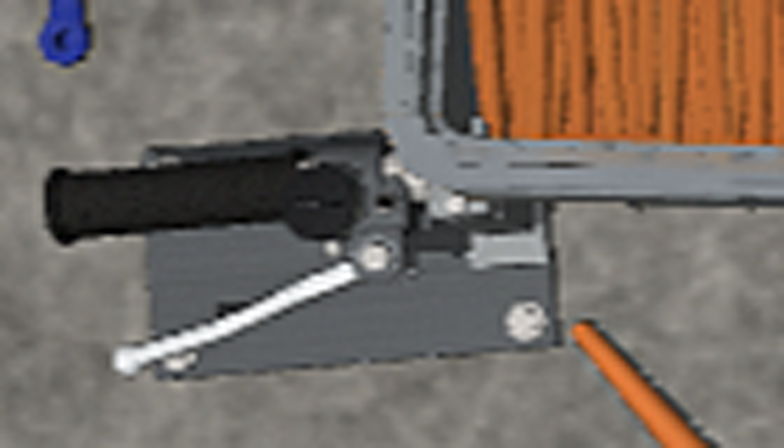

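View pics/zr.png

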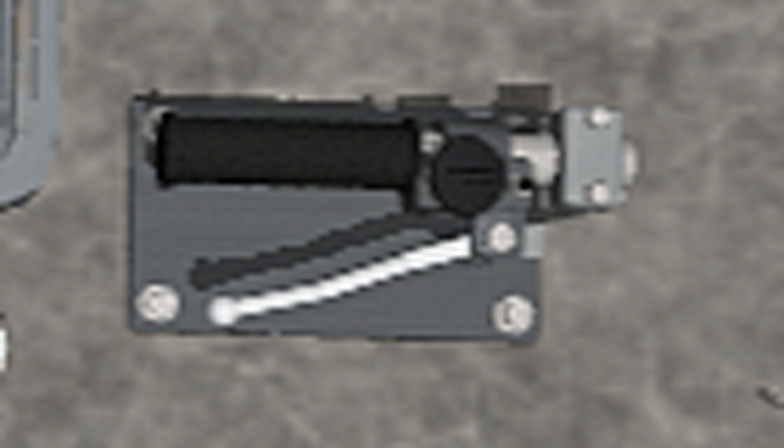

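View pics/zs.png

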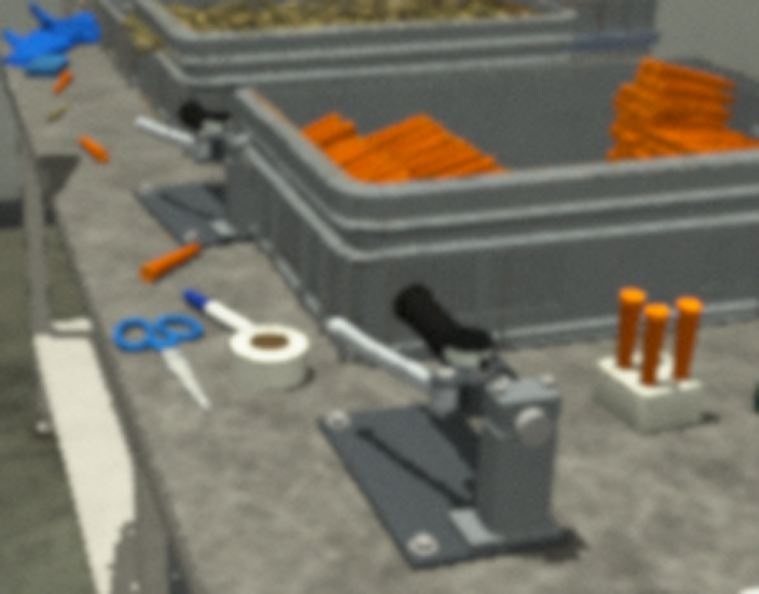

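The zooms show the left lever's ball end at about top pixel (172,214) and its pin at (217,196). The right ball is at (410,206) and its pin at (460,192). Next I'll measure these on the z = 0.1 plane.

```bash
cat > h.py <<'E'
import numpy as np, cv2
np.set_printoptions(precision=4,suppress=True)
from rig import manip
P={n:manip.camera_params(n) for n in("top","side")}
def ray(n,u,v):
    K=np.array(P[n]["K"]);E=np.array(P[n]["extrinsics"])
    d=np.linalg.inv(K)@[u,v,1.]; d=np.array([d[0],-d[1],-d[2]])
    return E[:3,3],E[:3,:3]@d
def onz(n,u,v,z):
    c,d=ray(n,u,v); return c+d*(z-c[2])/d[2]
def proj(n,p):
    K=np.array(P[n]["K"]);E=np.array(P[n]["extrinsics"])
    q=E[:3,:3].T@(np.array(p)-E[:3,3]); q=K@[q[0],-q[1],-q[2]]; return q[:2]/q[2]
def tri(a,b):
    c1,d1=ray("top",*a);c2,d2=ray("side",*b)
    s=np.linalg.lstsq(np.c_[d1,-d2],c2-c1,rcond=None)[0]
    p,q=c1+s[0]*d1,c2+s[1]*d2
    return (p+q)/2,np.linalg.norm(p-q)
E
python3 - <<'E'
from h import *
t=cv2.imread("pics/top0.png")
g=t.astype(int); m=((g.min(2)>165)&(g.max(2)-g.min(2)<40)).astype(np.uint8)
for nm,(x0,x1,y0,y1) in dict(L=(160,216,192,222),R=(400,460,188,212)).items():
    n,l,st,ce=cv2.connectedComponentsWithStats(m[y0:y1,x0:x1])
    k=1+np.argmax(st[1:,4]); ys,xs=np.nonzero(l==k); xs=xs+x0;ys=ys+y0
    print(nm,st[k],len(xs))
    W=np.array([onz("top",u,v,.106) for u,v in zip(xs,ys)])
    vx,vy,a,b=cv2.fitLine(W[:,:2].astype(np.float32),cv2.DIST_L2,0,.01,.01).ravel()
    print("line dir",vx,vy,"mid",a,b, "ang from +y", np.arctan2(-vx/np.sign(vy),abs(vy)))
    print("ends y",W[:,1].min(),W[:,1].max(),W[W[:,1].argmax()],W[W[:,1].argmin()])
for nm,pts in dict(L=[(217,195.9),(172.3,214.3)],R=[(459.6,192.3),(409.6,205.7)]).items():
    for (u,v),z in zip(pts,(.115,.1)): print(nm,onz("top",u,v,z))
    p=[onz("top",u,v,.1) for u,v in pts]; print(np.linalg.norm(p[0]-p[1]))
# bar ends top edge z .1
for nm,pts in dict(L=[(158.5,187),(205,183.5)],R=[(398,177),(446,177)]).items():
    print(nm,[onz("top",u,v,.1) for u,v in pts])
# plate corners zoom px, z .008
for nm,o,pts in (("L",150,[(148,150),(145,378),(560,347)]),("R",370,[(130,97),(130,330),(540,342)])):
    print(nm,[onz("top",o+u/5.6,150+v/5.6,.008)[:2] for u,v in pts])
E
```

```text
L [ 10   5  44  20 132] 132
line dir 0.4002574 -0.91640276 mid 0.44718218 0.30950567 ang from +y 0.4117977
ends y 0.25421774191751106 0.3653533210163556 [0.4258 0.3654 0.106 ] [0.4682 0.2542 0.106 ]
R [  8   4  46  16 142] 142
line dir 0.29396486 -0.9558162 mid 0.48181534 -0.31270048 ang from +y 0.29837236
ends y -0.37071596393615813 -0.25464832626261946 [ 0.4692 -0.2546  0.106 ] [ 0.4959 -0.3707  0.106 ]
L [0.4761 0.2415 0.115 ]
L [0.4252 0.3617 0.1   ]
0.12692732633961318
R [ 0.5026 -0.3845  0.115 ]
R [ 0.4652 -0.2602  0.1   ]
0.13530150021619902
L [array([0.4962, 0.4022, 0.1   ]), array([0.5089, 0.2791, 0.1   ])]
R [array([ 0.5397, -0.2289,  0.1   ]), array([ 0.5431, -0.3542,  0.1   ])]
L [array([0.5344, 0.3928]), array([0.4167, 0.3883]), array([0.4386, 0.1752])]
R [array([ 0.5785, -0.2328]), array([ 0.4588, -0.2348]), array([ 0.4585, -0.4429])]
```

```bash
python3 - <<'E'
from h import *
# left crate near-right corner, middle crate left edge/front edge at rim heights
for nm,uv in dict(Lcrate_front=(100,181),Lcrate_corner=(136,181),Mcrate_corner=(221,182),Mcrate_front=(300,186),McrateR=(380,180)).items():
    print(nm,onz("top",*uv,.215),onz("top",*uv,.1))
for nm,uv in dict(tubeA=(265,220),pen=(318,216),roll=(358,211),tubeB=(111,223),sc=(340,240)).items(): print(nm,onz("top",*uv,.01))
t=cv2.imread("pics/top0.png"); s=cv2.imread("pics/side0.png")
# check consistency: predicted press points in side view
for p in ([.4299,.3348,.1],[.467,-.285,.1]): print(proj("top",p),proj("side",p))
E
```

```text
Lcrate_front [0.4978 0.489  0.215 ] [0.508  0.5592 0.1   ]
Lcrate_corner [0.5001 0.4042 0.215 ] [0.5106 0.463  0.1   ]
Mcrate_corner [0.5031 0.2047 0.215 ] [0.514  0.2368 0.1   ]
Mcrate_front [0.4988 0.0202 0.215 ] [0.5091 0.0278 0.1   ]
McrateR [ 0.5177 -0.1647  0.215 ] [ 0.5306 -0.1819  0.1   ]
tubeA [0.4168 0.1308 0.01  ]
pen [ 0.4325 -0.0205  0.01  ]
roll [ 0.45   -0.1343  0.01  ]
tubeB [0.3956 0.5744 0.01  ]
sc [ 0.3661 -0.085   0.01  ]
[182.5486 212.8065] [294.1255 159.0332]
[419.1295 205.276 ] [354.8543 223.6493]
```

>>> move_arm([
  [0,0.03,-0.04,0,0,0,-0.15],
  [0,0.055,-0.08,0,0,0,-0.3],
  [0,0.08,-0.12,0,0,0,-0.45],
  [0,0.105,-0.155,0,0,0,-0.6],
  [0,0.13,-0.19,0,0,0,-0.75],
  [0,0.155,-0.225,0,0,0,-0.9],
  [0,0.18,-0.26,0,0,0,-1.05],
  [0,0.206,-0.292,0,0,0,-1.185],
  [0,0.206,-0.292,0,0,0,-1.185],
  [0,0.206,-0.292,-0.03,0,0,-1.185],
  [0,0.206,-0.292,-0.06,0,0,-1.185],
  [0,0.206,-0.292,-0.06,0,0,-1.185],
  [0,0.206,-0.292,-0.06,0,0,-1.185],
])

```text
time_s: 1.72
position: [0.3897, 0.3317, 0.1711]
ee_rot: [-0.0, 0.999, 0.05, -0.001]
wrist_force: [-0.6, 0.0, -0.3]
grip_width: -0.0
```

```bash
cat > st.py <<'E'
from h import *
import sys
s=manip.sense()
from scipy.spatial.transform import Rotation as R
q=s["ee_rot"]; M=R.from_quat([q[1],q[2],q[3],q[0]]).as_matrix()
print(s["time_s"],s["position"],"x axis",M[:,0],"z",M[:,2],s["wrist_force"],s["grip_width"],s["qpos"])
if len(sys.argv)>1:
    n,u0,u1,v0,v1=sys.argv[2],*map(int,sys.argv[3:7])
    im=manip.read_camera(n); cv2.imwrite("pics/full_"+sys.argv[1],im)
    f=min(780/(u1-u0),580/(v1-v0))
    cv2.imwrite("pics/"+sys.argv[1],cv2.resize(im[v0:v1,u0:u1],None,fx=f,fy=f,interpolation=cv2.INTER_CUBIC))
E
python3 st.py a1.png side 220 380 60 220; python3 st.py a2.png top 120 280 130 250
```

```text
1.725 [0.3897 0.3317 0.1711] x axis [ 0.995  0.1   -0.001] z [-0.0011  0.0007 -1.    ] [-0.5792  0.0376 -0.3327] -0.00034639586900216867 [ 0.5995 -0.1397  2.0155  0.0013  1.2663  0.4989]
1.775 [0.3902 0.3318 0.1718] x axis [0.995  0.0998 0.0001] z [-0.      0.0014 -1.    ] [ 0.0583 -0.2191 -0.2652] -0.0008564998387644792 [ 0.5993 -0.1402  2.0148  0.0012  1.2662  0.4989]
```

View pics/a1.png

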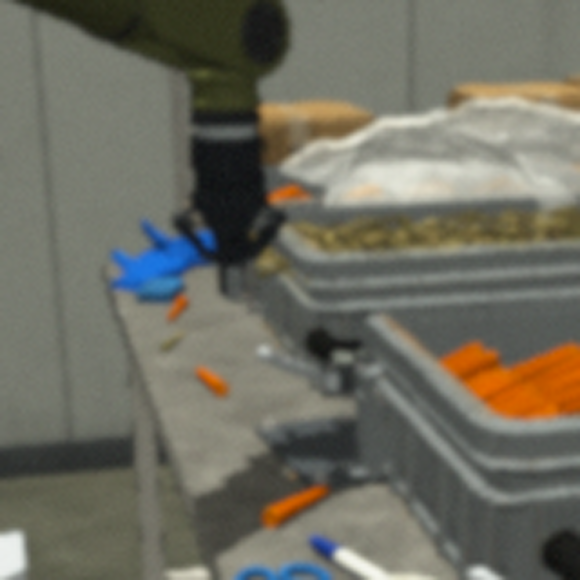

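View pics/a2.png

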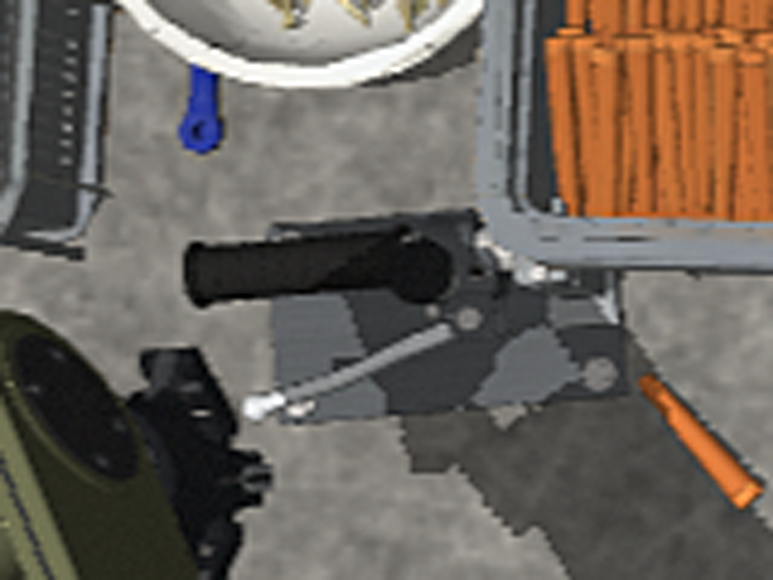

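The side view shows the shut fingers as a narrow stem at (232,280), with knuckle links flaring out above (180–280, 215). Those links stay well above the bar if the TCP is near z = 0.084. The top view shows the left lever clear and the brake undisturbed. I'll lower now and then approach.

>>> move_arm([
  [0,0,0,-0.03,0,0,0],
  [0,0,0,-0.06,0,0,0],
  [0,0,0,-0.088,0,0,0],
  [0,0,0,-0.088,0,0,0],
  [0,0.01,0.001,-0.088,0,0,0],
  [0,0.015,0.0015,-0.088,0,0,0],
  [0,0.015,0.0015,-0.088,0,0,0],
])

```text
time_s: 2.7
position: [0.4066, 0.3338, 0.0854]
ee_rot: [-0.001, 0.999, 0.05, 0.001]
wrist_force: [0.2, -0.5, -0.4]
grip_width: 0.0
```

```bash
python3 st.py b1.png side 240 360 90 200; python3 st.py b2.png top 130 260 150 240
```

```text
2.7 [0.4066 0.3338 0.0854] x axis [0.9951 0.0991 0.0027] z [ 0.0024  0.003  -1.    ] [ 0.1806 -0.5476 -0.4129] 0.00011479333317722491 [ 0.5847 -0.0122  2.0515  0.0013  1.0987  0.4849]
2.75 [0.4061 0.3336 0.085 ] x axis [0.9951 0.0992 0.0019] z [ 0.0016  0.0025 -1.    ] [-0.9698  0.2753 -0.0416] 0.0006990657608229483 [ 0.5849 -0.0123  2.0524  0.0014  1.0988  0.4849]
```

View pics/b1.png

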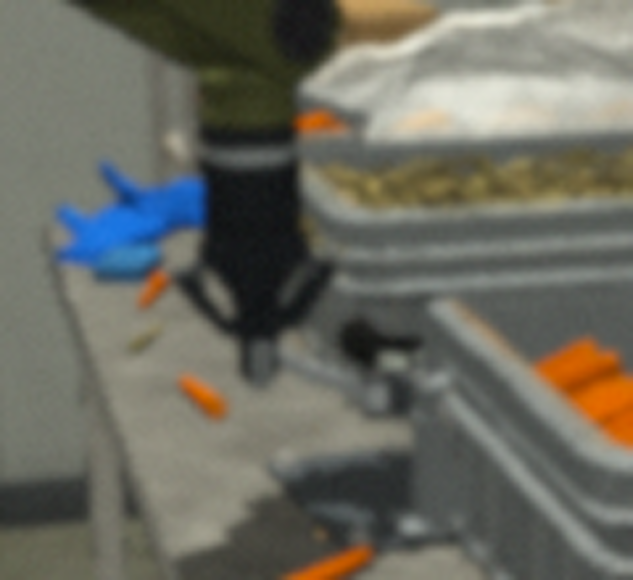

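View pics/b2.png

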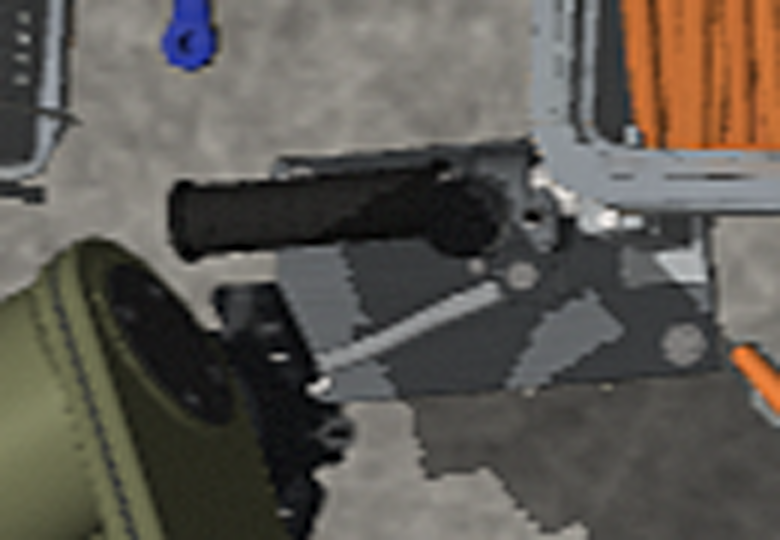

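The fingers stand just in front of the left lever (side view, stem at (260,370), lever starting at (285,360)), and the top view agrees. I'll press in small stages.

>>> move_arm([
  [0,0.003,0,0,0,0,0],
  [0,0.006,0.0005,0,0,0,0],
  [0,0.009,0.001,0,0,0,0],
  [0,0.012,0.001,0,0,0,0],
  [0,0.015,0.0015,0,0,0,0],
  [0,0.015,0.0015,0,0,0,0],
])

```text
time_s: 3.55
position: [0.4206, 0.3349, 0.0843]
ee_rot: [-0.001, 0.999, 0.05, 0.0]
wrist_force: [-1.5, 0.5, -0.8]
grip_width: -0.001
```

```bash
for i in 1 2 3; do python3 st.py c$i.png top 130 260 150 240; done
```

```text
3.55 [0.4206 0.3349 0.0843] x axis [0.9951 0.0994 0.0006] z [ 0.0004  0.0019 -1.    ] [-1.4799  0.4885 -0.7551] -0.001496496079970398 [0.5719 0.0162 2.0251 0.0015 1.0989 0.4717]
3.6 [0.4206 0.3349 0.0844] x axis [0.9951 0.0993 0.0007] z [ 0.0005  0.0019 -1.    ] [-1.3614 -0.5764 -0.4604] -0.0018987677680475236 [0.5719 0.016  2.0252 0.0015 1.0989 0.4718]
3.65 [0.4206 0.3349 0.0844] x axis [0.9951 0.0994 0.0008] z [ 0.0006  0.0019 -1.    ] [-1.4754  0.0467 -1.054 ] 0.00024796668857323344 [0.5719 0.0159 2.0253 0.0014 1.0989 0.4718]
```

View pics/c3.png

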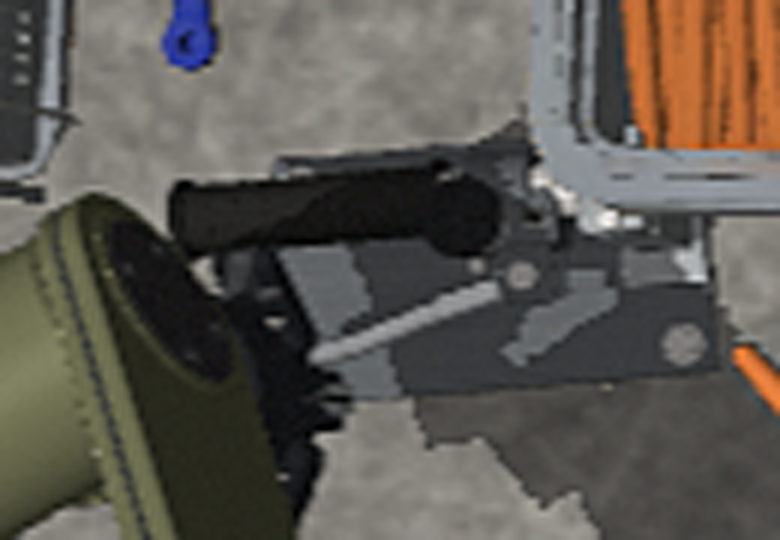

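The fingers now touch the lever lightly (about 1.5 N, the spring), and its visible part near (315,355) has begun to turn. I'll go on in short calls.

>>> move_arm([
  [0,0.0015,0,0,0,0,0],
  [0,0.003,0.0005,0,0,0,0],
  [0,0.0045,0.0005,0,0,0,0],
  [0,0.006,0.0005,0,0,0,0],
  [0,0.006,0.0005,0,0,0,0],
])

```text
time_s: 4.32
position: [0.4267, 0.3354, 0.0844]
ee_rot: [-0.001, 0.999, 0.05, 0.0]
wrist_force: [-1.5, -0.1, 0.6]
grip_width: -0.002
```

>>> move_arm([
  [0,0.0015,0,0,0,0,0],
  [0,0.003,0.0005,0,0,0,0],
  [0,0.003,0.0005,0,0,0,0],
])

```text
time_s: 4.7
position: [0.4298, 0.3359, 0.0844]
ee_rot: [-0.001, 0.999, 0.05, 0.0]
wrist_force: [-1.9, 1.2, -0.1]
grip_width: -0.003
```

>>> move_arm([
  [0,0.0015,0,0,0,0,0],
  [0,0.003,0.0005,0,0,0,0],
  [0,0.003,0.0005,0,0,0,0],
])

```text
time_s: 5.08
position: [0.433, 0.3364, 0.0844]
ee_rot: [-0.001, 0.999, 0.05, 0.001]
wrist_force: [-1.7, 0.8, 0.4]
grip_width: -0.001
```

>>> move_arm([
  [0,0.0015,0,0,0,0,0],
  [0,0.003,0.0005,0,0,0,0],
  [0,0.003,0.0005,0,0,0,0],
])

```text
time_s: 5.45
position: [0.4361, 0.3369, 0.0844]
ee_rot: [-0.001, 0.999, 0.05, 0.001]
wrist_force: [-2.1, 1.1, -0.4]
grip_width: -0.002
```

>>> move_arm([
  [0,0.0015,0,0,0,0,0],
  [0,0.003,0.0005,0,0,0,0],
  [0,0.003,0.0005,0,0,0,0],
])

```text
time_s: 5.82
position: [0.4392, 0.3374, 0.0844]
ee_rot: [-0.001, 0.999, 0.05, 0.001]
wrist_force: [-2.4, 1.0, 0.0]
grip_width: 0.002
```

>>> move_arm([
  [0,0.0015,0,0,0,0,0],
  [0,0.003,0.0005,0,0,0,0],
  [0,0.003,0.0005,0,0,0,0],
])

```text
time_s: 6.2
position: [0.4418, 0.338, 0.0843]
ee_rot: [-0.001, 0.999, 0.05, -0.0]
wrist_force: [-5.7, 0.8, 1.5]
grip_width: -0.001
```

>>> move_arm([
  [0,0.0015,0,0,0,0,0],
  [0,0.003,0.0005,0,0,0,0],
  [0,0.003,0.0005,0,0,0,0],
])

```text
time_s: 6.58
position: [0.4436, 0.3384, 0.0843]
ee_rot: [-0.0, 0.999, 0.05, -0.002]
wrist_force: [-8.0, 0.5, 4.5]
grip_width: 0.002
```

```bash
python3 st.py d1.png top 130 260 150 240;python3 st.py d2.png side 240 360 90 200
```

```text
6.575 [0.4436 0.3384 0.0843] x axis [ 0.9951  0.099  -0.0035] z [-0.0036  0.0007 -1.    ] [-7.9846  0.5207  4.5406] 0.0024337941042098413 [0.5542 0.0625 1.9773 0.0028 1.1045 0.4538]
6.625 [0.4435 0.3384 0.0843] x axis [ 0.9951  0.099  -0.0035] z [-0.0036  0.0007 -1.    ] [-9.1444  0.5381  4.0088] -0.001018998589257152 [0.5542 0.0624 1.9774 0.0028 1.1045 0.4538]
```

View pics/d1.png

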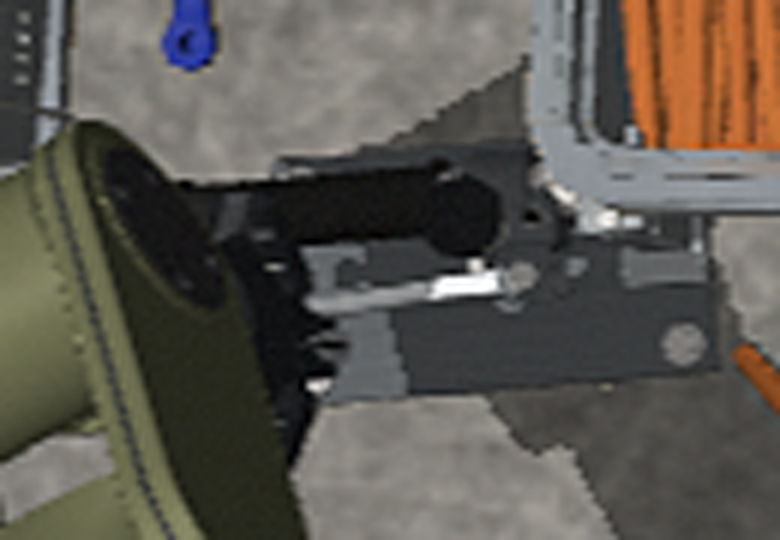

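View pics/d2.png

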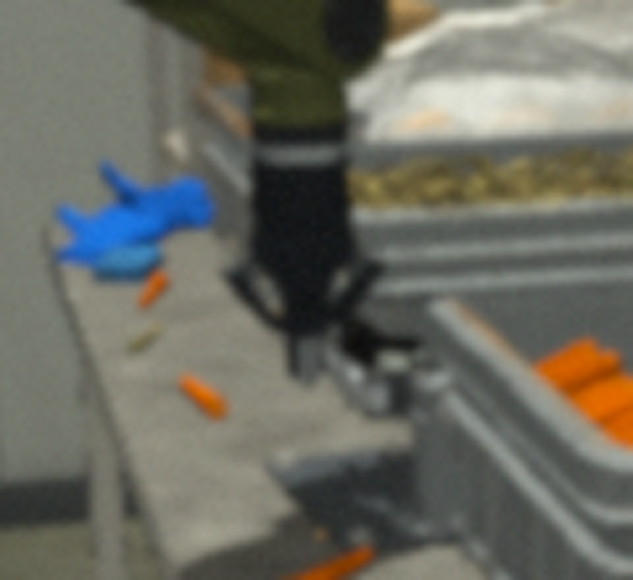

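The top view shows the left lever firm at (315,300) with a clear gap to the black bar's lower edge at (300,245), about 18 mm. Force rose from 2 to 9 N, so the left one looks sound. The links at (375,270) in the side view are above the bar. I'll add a little pressure and hold.

>>> move_arm([
  [0,0.002,0,0,0,0,0],
  [0,0.002,0,0,0,0,0],
  [0,0.002,0,0,0,0,0],
  [0,0.002,0,0,0,0,0],
])

```text
time_s: 7.18
position: [0.4439, 0.3384, 0.0843]
ee_rot: [-0.0, 0.999, 0.05, -0.004]
wrist_force: [-9.1, 0.7, 4.9]
grip_width: -0.003
```

```bash
python3 st.py e1.png top 130 260 150 240
```

```text
7.175 [0.4439 0.3384 0.0843] x axis [ 0.9951  0.0989 -0.0075] z [-0.0076  0.0002 -1.    ] [-9.1497  0.7483  4.9387] -0.002737168178744328 [0.5531 0.0652 1.9744 0.0046 1.1083 0.452 ]
```

View pics/e1.png

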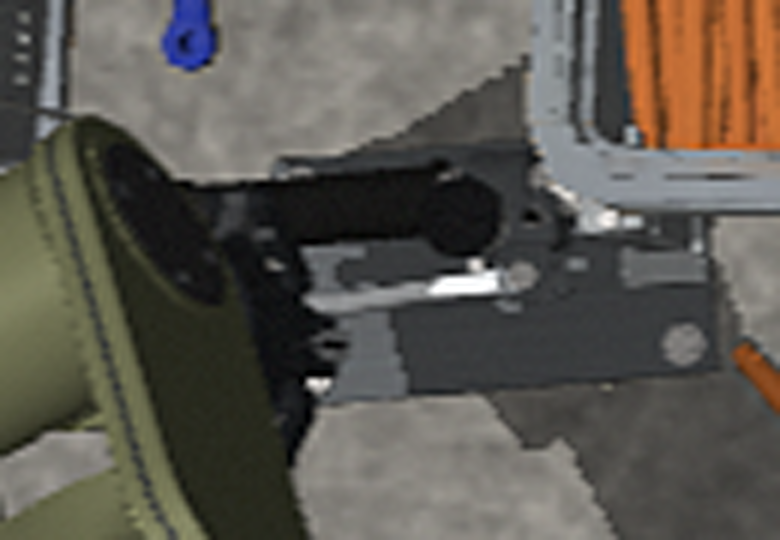

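The lever stays put at about 9 N (the tip has stalled at x = 0.444), with the same gap to the bar. I'll back off and let it spring out.

>>> move_arm([
  [0,-0.01,-0.001,0,0,0,0],
  [0,-0.02,-0.002,0,0,0,0],
  [0,-0.03,-0.003,0,0,0,0],
  [0,-0.04,-0.004,0,0,0,0],
  [0,-0.05,-0.005,0,0,0,0],
  [0,-0.055,-0.0055,0,0,0,0],
  [0,-0.055,-0.0055,0,0,0,0],
  [0,-0.055,-0.0055,0.04,0,0,0],
  [0,-0.055,-0.0055,0.08,0,0,0],
  [0,-0.055,-0.0055,0.12,0,0,0],
  [0,-0.055,-0.0055,0.16,0,0,0],
  [0,-0.055,-0.0055,0.16,0,0,0],
])

```text
time_s: 8.72
position: [0.3911, 0.3342, 0.2491]
ee_rot: [-0.003, 0.999, 0.049, -0.0]
wrist_force: [0.8, 0.8, 0.2]
grip_width: -0.001
```

```bash
python3 st.py f1.png top 130 260 150 240
```

```text
8.725 [0.3911 0.3342 0.2491] x axis [0.9951 0.0987 0.0002] z [-0.0003  0.005  -1.    ] [0.7545 0.7617 0.1538] -0.000820026042395478 [ 0.6005 -0.1935  1.9294  0.0044  1.4032  0.5009]
```

View pics/f1.png

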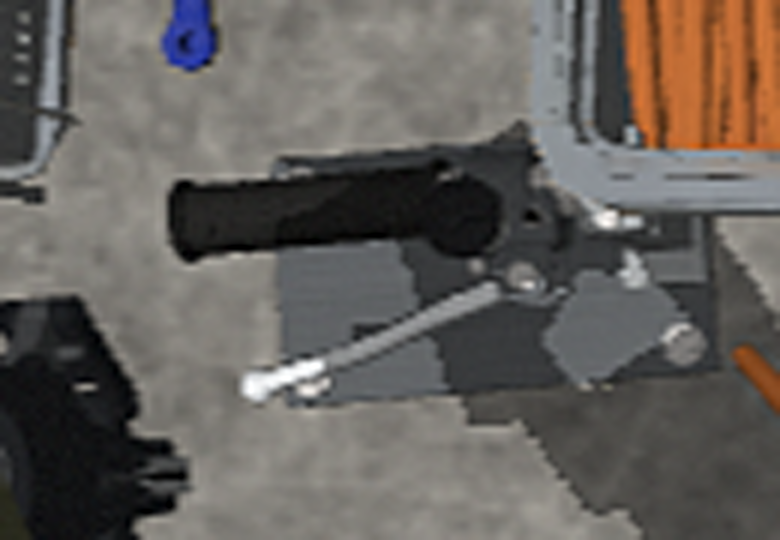

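The left lever is fully out again, with its ball at (255,385) as at first. I'll cross over to the right brake at height.

>>> move_arm([
  [0,0.005,-0.03,0,0,0,-0.01],
  [0,0.01,-0.07,0,0,0,-0.02],
  [0,0.02,-0.115,0,0,0,-0.03],
  [0,0.025,-0.16,0,0,0,-0.04],
  [0,0.03,-0.205,0,0,0,-0.05],
  [0,0.034,-0.25,0,0,0,-0.06],
  [0,0.034,-0.295,0,0,0,-0.07],
  [0,0.034,-0.34,0,0,0,-0.08],
  [0,0.034,-0.385,0,0,0,-0.09],
  [0,0.034,-0.43,0,0,0,-0.1],
  [0,0.034,-0.475,0,0,0,-0.1],
  [0,0.034,-0.52,0,0,0,-0.1],
  [0,0.034,-0.56,0,0,0,-0.1],
  [0,0.034,-0.6,0,0,0,-0.1],
  [0,0.034,-0.619,0,0,0,-0.1],
  [0,0.034,-0.619,-0.02,0,0,-0.1],
  [0,0.034,-0.619,-0.05,0,0,-0.1],
  [0,0.034,-0.619,-0.08,0,0,-0.1],
  [0,0.034,-0.619,-0.08,0,0,-0.1],
])

```text
time_s: 11.15
position: [0.4219, -0.2823, 0.1617]
ee_rot: [-0.004, 1.0, 0.0, -0.005]
wrist_force: [-0.3, 0.2, 1.1]
grip_width: 0.002
```

```bash
python3 st.py g1.png top 370 500 150 240;python3 st.py g2.png side 290 450 120 270
```

```text
11.15 [ 0.4219 -0.2823  0.1617] x axis [ 0.9999  0.0004 -0.0102] z [-0.0102  0.0086 -0.9999] [-0.2933  0.1644  1.1206] 0.0017890578894516407 [-0.6955 -0.132   2.0253  0.0001  1.2617 -0.6959]
11.2 [ 0.4231 -0.2835  0.1642] x axis [ 1.      0.0002 -0.0069] z [-0.0069  0.0058 -1.    ] [0.8411 0.0113 0.2898] 0.0011200326232581133 [-0.6957 -0.1334  2.022   0.      1.262  -0.696 ]
```

View pics/g1.png

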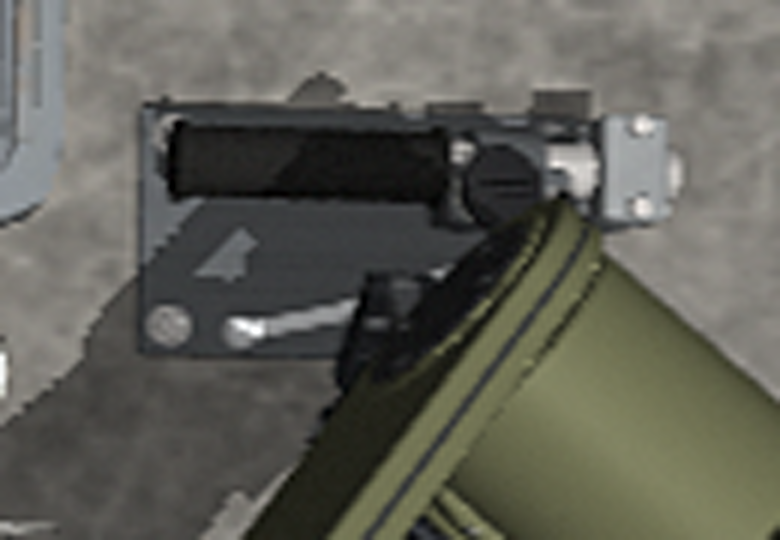

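View pics/g2.png

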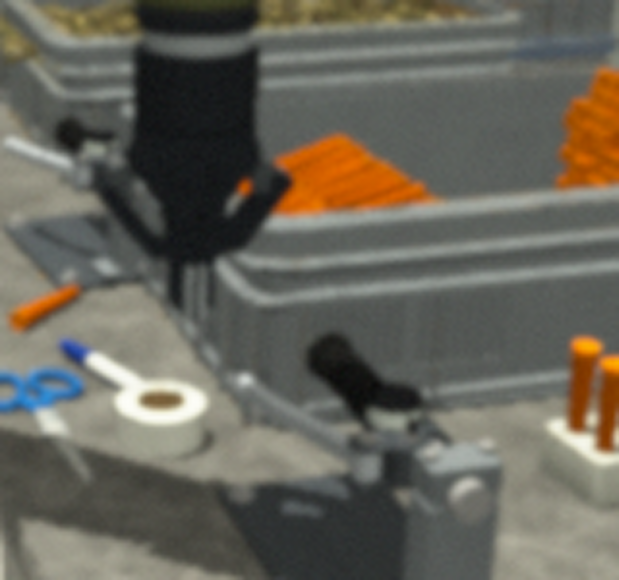

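The gripper stands in front of the right brake, with the fingers at (195,285) in the side view and the lever from (245,380) to (350,440), untouched. I'll lower to the lever's height and advance.

>>> move_arm([
  [0,0,-0.001,-0.03,0,0,0],
  [0,0,-0.002,-0.06,0,0,0],
  [0,0,-0.002,-0.08,0,0,0],
  [0,0,-0.002,-0.08,0,0,0],
  [0,0.006,-0.002,-0.08,0,0,0],
  [0,0.012,-0.002,-0.08,0,0,0],
  [0,0.018,-0.002,-0.08,0,0,0],
  [0,0.018,-0.002,-0.08,0,0,0],
])

```text
time_s: 12.25
position: [0.4427, -0.2866, 0.0864]
ee_rot: [-0.002, 1.0, 0.0, -0.002]
wrist_force: [-0.5, 0.3, -0.1]
grip_width: 0.0
```

```bash
python3 st.py i2.png side 290 450 120 270
```

```text
12.25 [ 0.4427 -0.2866  0.0864] x axis [ 1.      0.0006 -0.0038] z [-0.0038  0.0032 -1.    ] [-0.4752  0.2557 -0.0764] 0.00035279079268402553 [-0.6764 -0.0055  2.0429  0.0001  1.1092 -0.677 ]
```

View pics/i2.png

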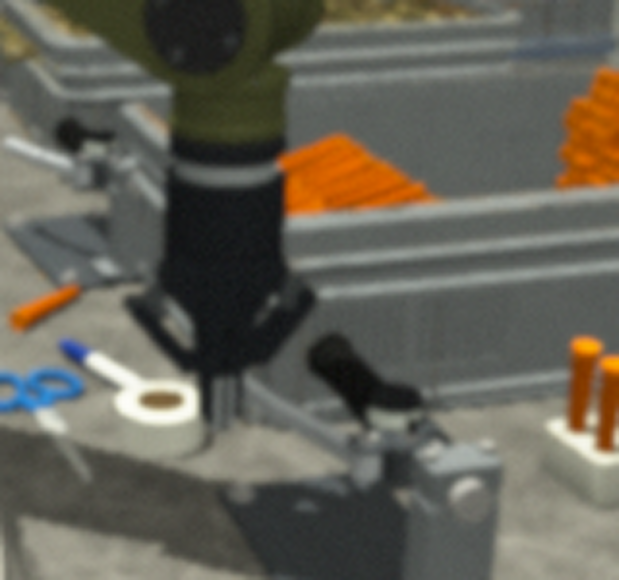

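```bash
python3 - <<'E'
from h import *
f=min(780/160,580/150)
for nm,p in dict(bartop=[.541,-.287,.1185],barfront=[.522,-.287,.1],barfronttop=[.528,-.287,.113],tcp=[.4427,-.287,.0864],back=[.457,-.287,.0864],back38=[.457,-.287,.1244],link=[.495,-.287,.17]).items():
    u=proj("side",p); print(nm,(u-[290,120])*f)
print(((proj("side",[.4927,-.287,.0864])-proj("side",[.4427,-.287,.0864]))*f))
E
```

```text
bartop [358.5893 363.9791]
barfront [330.372  392.5545]
barfronttop [339.8239 373.7126]
tcp [215.9724 425.1306]
back [236.7473 422.5476]
back38 [238.2559 369.7682]
link [296.3741 298.4786]
[72.0089 -8.9532]
```

The fingers' back (243,400) is just in front of the right lever. Projecting the final pose gives about 10 mm from finger to bar and over 20 mm from the knuckle link to the bar. I'll press in stages.

>>> move_arm([
  [0,0.003,0,0,0,0,0],
  [0,0.006,0,0,0,0,0],
  [0,0.009,0,0,0,0,0],
  [0,0.012,0,0,0,0,0],
  [0,0.015,0,0,0,0,0],
  [0,0.018,0,0,0,0,0],
  [0,0.018,0,0,0,0,0],
])

```text
time_s: 13.18
position: [0.4602, -0.2863, 0.0859]
ee_rot: [-0.002, 1.0, 0.0, -0.002]
wrist_force: [-1.8, 1.3, 0.6]
grip_width: 0.0
```

>>> move_arm([
  [0,0.0015,0,0,0,0,0],
  [0,0.003,0,0,0,0,0],
  [0,0.0045,0,0,0,0,0],
  [0,0.0045,0,0,0,0,0],
])

```text
time_s: 13.68
position: [0.4648, -0.2862, 0.0858]
ee_rot: [-0.002, 1.0, 0.0, -0.003]
wrist_force: [-2.0, 1.6, -0.6]
grip_width: -0.001
```

>>> move_arm([
  [0,0.0015,0,0,0,0,0],
  [0,0.003,0,0,0,0,0],
  [0,0.0045,0,0,0,0,0],
  [0,0.0045,0,0,0,0,0],
])

```text
time_s: 14.18
position: [0.4694, -0.2862, 0.0858]
ee_rot: [-0.002, 1.0, 0.0, -0.002]
wrist_force: [-1.2, 0.8, -0.5]
grip_width: 0.001
```

>>> move_arm([
  [0,0.0015,0,0,0,0,0],
  [0,0.003,0,0,0,0,0],
  [0,0.0045,0,0,0,0,0],
  [0,0.0045,0,0,0,0,0],
])

```text
time_s: 14.68
position: [0.474, -0.2862, 0.0858]
ee_rot: [-0.002, 1.0, 0.0, -0.002]
wrist_force: [-2.3, 1.5, -0.4]
grip_width: -0.001
```

>>> move_arm([
  [0,0.0015,0,0,0,0,0],
  [0,0.003,0,0,0,0,0],
  [0,0.0045,0,0,0,0,0],
  [0,0.0045,0,0,0,0,0],
])

```text
time_s: 15.18
position: [0.4786, -0.2862, 0.0857]
ee_rot: [-0.002, 1.0, 0.0, -0.002]
wrist_force: [-2.6, 2.6, 0.1]
grip_width: -0.005
```

>>> move_arm([
  [0,0.0015,0,0,0,0,0],
  [0,0.003,0,0,0,0,0],
  [0,0.0045,0,0,0,0,0],
  [0,0.0045,0,0,0,0,0],
])

```text
time_s: 15.68
position: [0.4833, -0.2861, 0.0857]
ee_rot: [-0.002, 1.0, 0.001, -0.002]
wrist_force: [-2.5, 1.8, 0.6]
grip_width: -0.001
```

>>> move_arm([
  [0,0.0015,0,0,0,0,0],
  [0,0.003,0,0,0,0,0],
  [0,0.003,0,0,0,0,0],
])

```text
time_s: 16.05
position: [0.4864, -0.2861, 0.0857]
ee_rot: [-0.002, 1.0, 0.001, -0.002]
wrist_force: [-3.3, 2.5, 1.0]
grip_width: 0.002
```

```bash
python3 st.py j1.png top 370 500 150 240;python3 st.py j2.png side 290 450 120 270
```

```text
16.05 [ 0.4864 -0.2861  0.0857] x axis [ 1.      0.0011 -0.0048] z [-0.0048  0.0042 -1.    ] [-3.332   2.4557  1.0414] 0.0022756720604876148 [-0.6271  0.0766  1.9598  0.0006  1.1116 -0.6285]
16.1 [ 0.4863 -0.2861  0.0857] x axis [ 1.      0.0012 -0.0048] z [-0.0048  0.0041 -1.    ] [-2.3097  2.7296 -0.1587] -0.003802995201115095 [-0.6271  0.0765  1.9598  0.0006  1.1115 -0.6285]
```

View pics/j1.png

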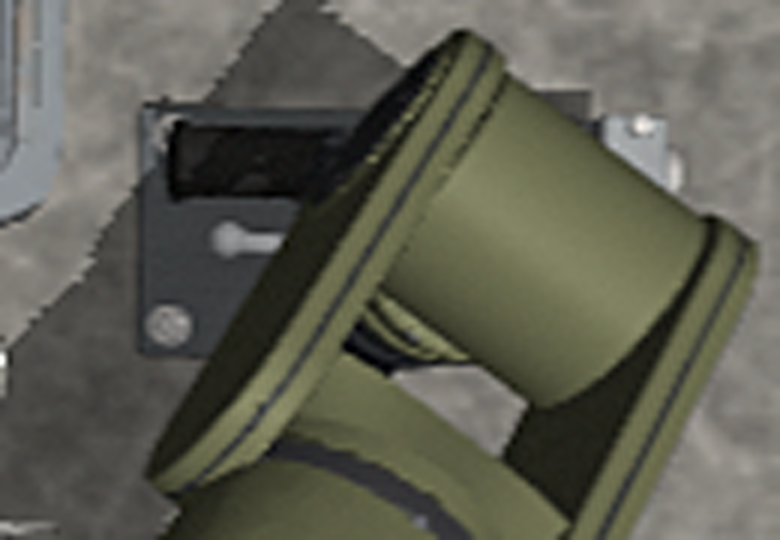

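View pics/j2.png

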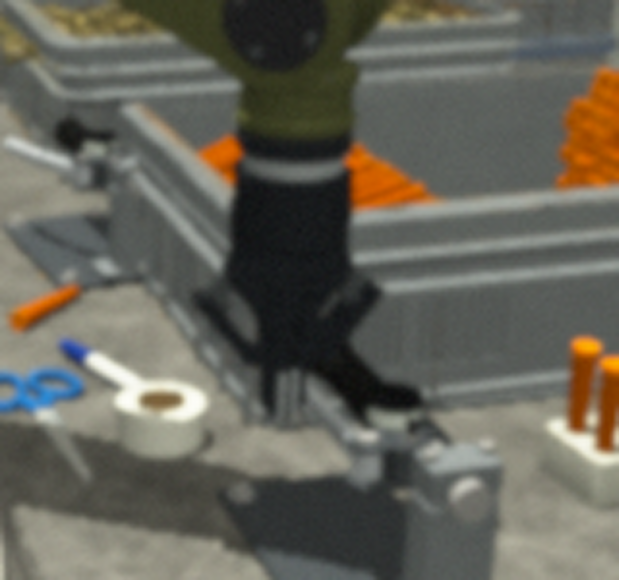

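The right lever is already nearly parallel with its bar (ball at (230,240), bar edge at v≈200, about 10 mm left) and still gives only the light spring, so this is the soft one. I'll continue to the stop.

>>> move_arm([
  [0,0.0015,0,0,0,0,0],
  [0,0.003,0,0,0,0,0],
  [0,0.004,0,0,0,0,0],
  [0,0.004,0,0,0,0,0],
])

```text
time_s: 16.65
position: [0.4904, -0.2861, 0.0857]
ee_rot: [-0.002, 1.0, 0.001, -0.002]
wrist_force: [-2.9, 3.0, -0.2]
grip_width: -0.002
```

>>> move_arm([
  [0,0.001,0,0,0,0,0],
  [0,0.002,0,0,0,0,0],
  [0,0.003,0,0,0,0,0],
  [0,0.003,0,0,0,0,0],
])

```text
time_s: 17.15
position: [0.4935, -0.2861, 0.0857]
ee_rot: [-0.002, 1.0, 0.001, -0.002]
wrist_force: [-2.8, 2.7, -0.6]
grip_width: 0.001
```

>>> move_arm([
  [0,0.001,0,0,0,0,0],
  [0,0.002,0,0,0,0,0],
  [0,0.002,0,0,0,0,0],
])

```text
time_s: 17.52
position: [0.4944, -0.2861, 0.0856]
ee_rot: [-0.002, 1.0, 0.001, -0.004]
wrist_force: [-7.0, 3.4, 2.9]
grip_width: 0.002
```

>>> move_arm([
  [0,0.0015,0,0,0,0,0],
  [0,0.003,0,0,0,0,0],
  [0,0.003,0,0,0,0,0],
])

```text
time_s: 17.9
position: [0.4947, -0.2861, 0.0855]
ee_rot: [-0.003, 1.0, 0.001, -0.008]
wrist_force: [-13.3, 2.3, 8.1]
grip_width: 0.001
```

```bash
python3 st.py k1.png top 370 500 150 240;python3 st.py k2.png side 290 450 120 270
```

```text
17.9 [ 0.4947 -0.2861  0.0855] x axis [ 0.9999  0.0018 -0.015 ] z [-0.015   0.0056 -0.9999] [-13.2794   2.3405   8.0629] 0.0006797579206904028 [-0.6162  0.0976  1.9376 -0.0046  1.1219 -0.616 ]
17.95 [ 0.4947 -0.2861  0.0855] x axis [ 0.9999  0.0017 -0.0149] z [-0.0149  0.0055 -0.9999] [-14.093    3.5641   7.3053] -0.0055075460099109 [-0.6163  0.0975  1.9376 -0.0045  1.1218 -0.616 ]
```

View pics/k1.png

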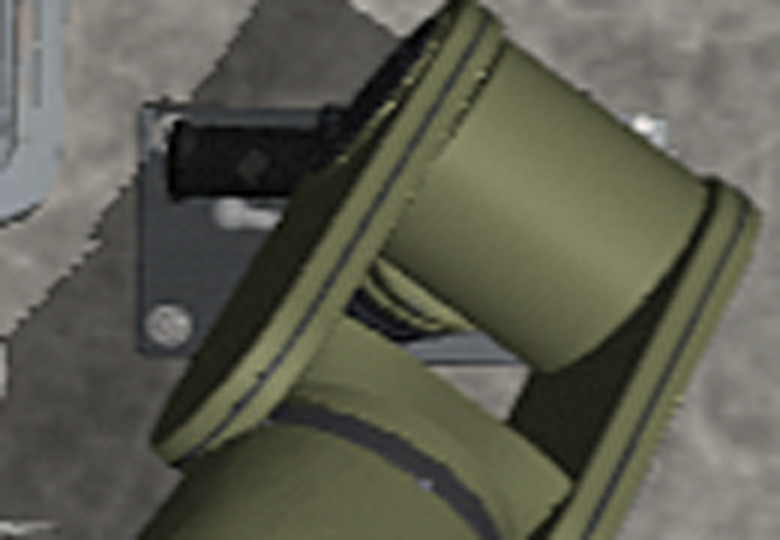

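View pics/k2.png

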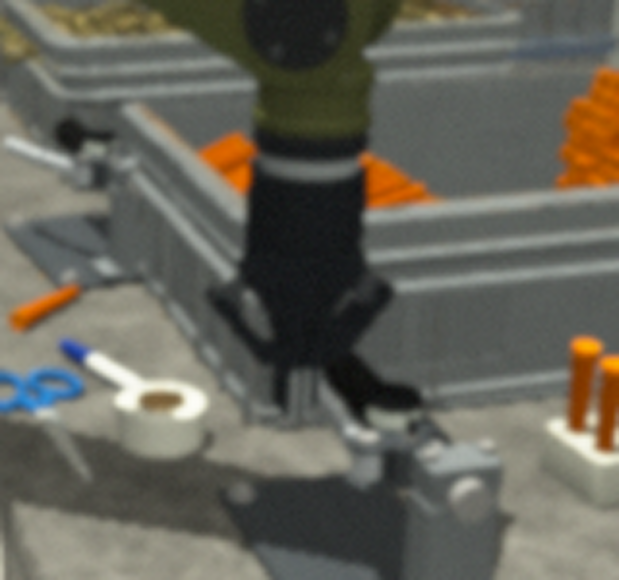

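The ball end (232,212) now sits against the grip's edge (v≈198), and the force jumped to about 13 N. The left lever at (35,150) is out. I'll hold briefly to check that it is steady.

>>> move_arm([
  [0,0.0025,0,0,0,0,0],
  [0,0.0025,0,0,0,0,0],
  [0,0.0025,0,0,0,0,0],
  [0,0.0025,0,0,0,0,0],
])

```text
time_s: 18.5
position: [0.4945, -0.2861, 0.0856]
ee_rot: [-0.003, 1.0, 0.001, -0.011]
wrist_force: [-14.1, 3.3, 7.9]
grip_width: 0.0
```

```bash
python3 st.py l1.png top 120 440 150 250; python3 st.py l2.png side 240 400 100 250; python3 st.py
python3 - <<'E'
import cv2,numpy as np
a=cv2.imread("pics/top0.png").astype(int);b=cv2.imread("pics/full_l1.png").astype(int)
for nm,(u0,u1,v0,v1) in dict(tube=(250,280,203,238),pen=(295,342,205,226),roll=(345,373,198,226)).items():
    print(nm,np.abs(a-b)[v0:v1,u0:u1].mean())
    if nm=="tube":
        for i in(a,b):
            m=(i[v0:v1,u0:u1,2]-i[v0:v1,u0:u1,0]>70); print(np.argwhere(m).mean(0))
E
```

```text
18.5 [ 0.4945 -0.2861  0.0856] x axis [ 0.9998  0.0019 -0.0217] z [-0.0217  0.0066 -0.9997] [-14.0947   3.3378   7.9395] 0.000316118259036628 [-0.6149  0.1009  1.9338 -0.0079  1.1284 -0.6133]
18.55 [ 0.4945 -0.2861  0.0856] x axis [ 0.9998  0.0018 -0.0216] z [-0.0216  0.0066 -0.9997] [-12.5775   3.0716   7.4408] 0.0030706527226894674 [-0.615   0.1009  1.9338 -0.0079  1.1284 -0.6133]
18.6 [ 0.4946 -0.2861  0.0856] x axis [ 0.9998  0.002  -0.0216] z [-0.0216  0.0066 -0.9997] [-14.5486   4.0921   8.3783] 0.0037596270435163153 [-0.6149  0.1009  1.9338 -0.0079  1.1284 -0.6133]
tube 5.112698412698412
[18.55029586 14.80473373]
[18.50292398 14.80116959]
pen 5.157041540020264
roll 19.047619047619047
```

View pics/l1.png

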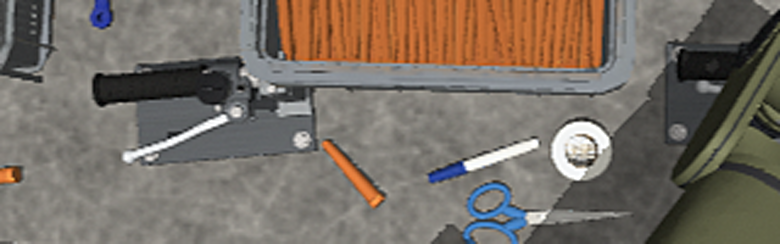

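The left lever is out (ball at (128,157)). The tube, pen and roll are where they were; the roll's picture difference is the arm's shadow across it. The hold is steady at about 14 N, so I'm handing in.

```bash
python3 - <<'E'
from rig import manip
print(manip.hand_in())
E
```

```text
the job is handed in; nothing more can be done
None
```

The right brake is the soft one. I handed in with its lever held in against its bar and the left lever out.

- **Left lever:** I pressed it with the backs of the shut fingers. It went firm about 18 mm short of its bar at about 9 N, so it is the sound one. The picture after I backed off showed it fully out again.
- **Right lever:** it gave only the light spring (about 2–3 N) until its ball end met the grip. It then stopped dead, and I held it there at 12.5–14.5 N along the pressing direction.

**Last checks (at 18.6 s):**
- The tip was still at x = 0.4945 m and the force steady.
- The left lever was out in the top picture.
- The tube's colour centre had moved less than 0.1 pixel. Pen and roll I judged by eye as not moved; the roll's image difference was high, which I put down to the arm's shadow.
- Besides the push, the wrist showed about 8 N upward and 3–4 N sideways. I put this down to friction at the lever. From the side pictures and projected points, the fingers and links stay about 10 mm or more clear of the bar. That is an estimate, as bar contact could not be measured directly.

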